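Basking tower: collars home, ledge held over the post

TASK

Build up the terrarium basking tower: thread the wide cork collar and then the narrow one down the post of the stone base, each fully home and let go. Then take the wooden ledge by its climbing bar, carry it over the driftwood log, and hold it level about a centimetre above the tip of the post, socket centred over the post and long side parallel to the base's long side, touching only the gripper; the job finishes while you are still holding it there, so do not put it down or let go. Never touch the log, and leave the eggs, the jar and the bowl where they stand.

Things in the scene. Friction and masses are not known exactly. Their poses are not given: they have to be found in the camera images.
- base: Grey stone slab 110 x 80 x 18 mm that does not move, with a dark wooden post of 16 mm diameter standing 66 mm up from the middle of its top (tapered over the last 6 mm to 10 mm). Origin: centre of the slab's underside, on the post's axis; x along the 110 mm side, y along the 80 mm side, z up. It lies either side of the log, turned by up to 0.6 rad from the robot's x axis.
- post_tip (a point): Centre of the post's top end, 84 mm above the table; its axes are those of the base.
- wide_collar: Cork ring, 56 mm outer diameter, 22 mm bore, 30 mm high, 50 g, lying flat on the table. Origin: centre of its underside, z along the bore, upward. Fully home it lies on the slab, its underside 18 mm above the table.
- narrow_collar: Cork ring, 40 mm outer diameter, 22 mm bore, 26 mm high, 30 g, lying flat on the table; it and the wide collar may have changed places. Origin: centre of its underside, z along the bore, upward. Fully home it lies on the wide collar, its underside 48 mm above the table; the post then sticks out 10 mm.
- ledge: Wooden board 120 x 80 x 16 mm, 0.15 to 0.3 kg, balanced about its middle, flat on the table on the side of the log where the base is not, turned up to 0.6 rad from the robot's x axis. Blind socket of 20 mm diameter, 11 mm deep, in the middle of its underside. Origin: centre of the underside; x along the 120 mm side, y along the 80 mm side, z up.
- bar (a point): Middle of the ledge's climbing bar, 45 mm above the board's underside, straight above the socket. The bar runs along the board's x: 84 mm long, 16 mm wide, from 34 to 56 mm above the underside, on a stub at each end (the middle 64 mm is free underneath); pinch it across from above. Axes as the ledge.
- log: Dark driftwood log, fixed, lying roughly along the robot's x axis between the base and the ledge: 335 mm long, about 60 mm wide, trunk 60 mm high, with two branch stubs, the taller reaching 100 mm above the table. Origin: middle of its underside; x along its length, z up. Not to be touched.
- egg_a: Bystander: grey resin egg standing on its blunt end, 56 mm diameter, 71 mm high. Origin: centre of its foot.
- egg_b: Bystander: second grey resin egg, the same size. Origin: centre of its foot.
- jar: Bystander: white closed jar, 56 mm diameter, 75 mm high. Origin: centre of its underside.
- bowl: Bystander: round terracotta water bowl, 90 mm across, 30 mm high. Origin: centre of its underside.

How it is judged:
On the way, in this order (a step that is already met when the one before it is completed fails the run):
1. the wide collar is on the post, flat on the slab, and released (horizontal distance between wide_collar and base below 0.005 m and z of wide_collar in the frame of base between 0.014 and 0.0215 m and angle between wide_collar's own z axis and vertical below 0.08 rad and contact force between wide_collar and the fingers below 0.1 N), for 0.2 s.
2. the narrow collar is on the post, flat on the wide collar, and released (horizontal distance between each of wide_collar, narrow_collar and base below 0.005 m and z of wide_collar in the frame of base between 0.014 and 0.0215 m and angle between each of wide_collar, narrow_collar's own z axis and vertical below 0.08 rad and z of narrow_collar in the frame of base between 0.044 and 0.052 m and contact force between narrow_collar and the fingers below 0.1 N), for 0.2 s.
At the end, for the whole second after the job is handed in: Collars on the post, wide below narrow, home within 3.5 mm, released. Ledge held still in the fingers, touching nothing else: underside 3 to 25 mm above the post tip, within 7 mm sideways, level within 0.1 rad, parallel to the base within 0.14 rad. Bystanders within 20 mm of their start (all of step 2 and contact force between wide_collar and the fingers below 0.1 N and z of ledge in the frame of post_tip between 0.003 and 0.025 m and horizontal distance between ledge and post_tip below 0.007 m and angle between the x axis of ledge and the x axis of base, either way round below 0.14 rad and angle between ledge's own z axis and vertical below 0.1 rad and contact force between ledge and the fingers above 1 N and linear speed of ledge below 0.02 m/s and contact force between ledge and base below 0.1 N and contact force between ledge and narrow_collar below 0.1 N and contact force between ledge and wide_collar below 0.1 N and contact force between ledge and log below 0.1 N and distance of each of egg_a, egg_b, jar, bowl from where it was at the start of the episode below 0.02 m); the arm keeps its last pose, push and grip.
It fails at once if the log is touched (over 0.5 N) (contact force between log and anything else above 0.5 N).
It fails at once if an egg, the jar or the bowl is displaced by more than 20 mm (distance of any of egg_a, egg_b, jar, bowl from where it was at the start of the episode above 0.02 m).
It also fails if it takes over 72 s, if anything falls off the work surface, if the arm or the gripper's body presses on something with over 40 N, if the wrist force passes 120 N, or if a joint passes its speed limit or range.

ROBOT

A 7-joint arm with a two-finger parallel gripper is mounted at the origin on the work surface. World frame = base frame: x ahead of the robot, y to its left, z up, the work surface at z = 0. Lengths are in m, angles in rad, forces in N, time in s.
With the tool pointing down it reaches from about 0.4 to 0.85 m from the base axis. Payload 4.5 kg.
Tool frame: the origin (TCP) lies at the very end of the fingers, on their centre line; the grasp point (between the pads) lies 19 mm behind it (r.grip_point_offset is the distance from the TCP to the grasp point, in m); y points along the fingers, x is the direction in which the jaws open and shut, and the axes are right-handed (so a half turn about y gives the same grasp; the last joint's range is limited). The gripper opens to 88 mm and grips with 3 to 60 N. Pads are 18 mm wide; open, the fingers measure 123 mm over their backs; the gripper's body (75 mm by 187 mm) begins 45 mm behind the grasp point.
Start: joints at [-1.116, 0.689, -0.195, 1.565, 0.157, 0.902, -0.215], TCP at [0.255, 0.571, 0.239] pointing down, gripper open.
Joint ranges: [-3.01, 3.01], [-0.46, 2.08], [-1.47, 1.51], [0.13, 2.56], [-1, 4.14], [0.04, 2.09], [-2.66, 2.66]. Speed limits (rad/s): [2.57, 2.57, 3.14, 3.14, 3.14, 3.14, 3.14].

INTERFACE

Orientations are given as a unit quaternion [x, y, z, w].
In Python, from plant import get_state, snapshot, camera_params, job, r gives the robot as it stands.
- The arm moves only by the tool carry_out, never from a script. Its arguments are lists of equal length, an entry for each row: "offset": the shift along the world's x, y, z in m, a list of three; "twist": the turn about the world's z in degrees. In form: {"offset": [[tx, ty, tz], ...], "twist": [twist, ...]}. A call has 1 to 8 rows; each row shifts and turns the commanded pose from where the row before left it; what a row does not reach is not made up. A row lasts 1/8 s, in which the tool goes at most 62.5 mm and 10.7 degrees, less where a joint would pass 70% of its speed; a pose out of reach is approached as far as the arm can. A call with a gripper value outside its range is refused whole. "grip" is the finger opening in m, from 0 to 0.0881, set as the call begins (left out, the last holds). The fingers move at their own pace and stop on an object; "newtons" is the grip in N (left out, the last holds). Time passes only in rows, so rows that do not move let the fingers close. It gives the time, the measured TCP pose, the force and the opening at its end, in the units of the state.
- get_state(): the state, without advancing time (a new reading comes with each control period).
- snapshot(name): name is "side" or "top"; returns the picture (420x560x3 uint8, red, green, blue); there is no depth.
- camera_params(name): a dict with "camera_matrix" (3x3 intrinsics, pixels), "dist_coeffs" ([k1, k2, p1, p2, k3] as OpenCV has them; the pictures are not rectified), "eye" and "orientation" of the camera in the world. Camera axes: x right, y up, looking along -z (the intrinsics and any distortion apply to the point x, -y, -z); pixel columns grow to the right and rows downward; lengths in m; the calibration is good to about 2 mm. A picture is of the moment at which its call begins. camera_params takes no time and is no camera call.
- job.finish_job(): hands the job in, once; it reports no verdict.
The state is a dict: "clock": time; "q": joint angles; "qd": joint speeds; "joint_torque": joint torques, N m; "tool_pos": TCP position; "eef_rot": TCP orientation; "contact_force": force on the tool from outside, world axes, zero at the start; "moment": the same for the moment, N m; "opening": opening from 0.0 (shut) to 1.0 (fully open).
Only numpy, scipy, OpenCV 4.12 (cv2) and the standard library are available. Lean on these libraries where they do the work, as an engineer would, in place of code of your own. Each camera call takes 0.05 s, during which the arm holds its last target. There are 200 camera calls.

## Working session

There is one attempt and no reset: what is moved stays moved. The work goes in short steps, Python scripts to look and compute and a tool call to move; the robot and the scene stay as the last step left them, time stands still between calls to the robot, and variables do not carry over. Pictures are saved under pics/ and viewed, about 8 in all and at most 12, crops included, and the job is handed in when it is done.

Besides the shell and the picture viewer there is one more tool, called after "Request:" in YAML: its name, and indented under it one key for each argument. carry_out: Moves the arm, as the interface text tells. Its arguments: {"type":"object","properties":{"offset":{"type":"array"},"twist":{"type":"array"},"grip":{"type":"number"},"newtons":{"type":"number"}},"required":["offset","twist"]}

```bash
ls; mkdir -p pics; cat > h.py <<'E'
import numpy as np, cv2
from scipy.spatial.transform import Rotation as R
from plant import get_state, snapshot, camera_params, job, r
def cam(n):
    p=camera_params(n); return np.array(p["camera_matrix"],float),np.array(p["dist_coeffs"],float),np.array(p["eye"],float),R.from_quat(p["orientation"]).as_matrix()
def rays(n,uv):
    K,d,e,M=cam(n); q=cv2.undistortPoints(np.array(uv,float).reshape(-1,1,2),K,d).reshape(-1,2)
    return e,np.c_[q[:,0],-q[:,1],-np.ones(len(q))]@M.T
def onplane(n,uv,z):
    e,D=rays(n,uv); return e+D*((z-e[2])/D[:,2])[:,None]
def proj(n,P):
    K,d,e,M=cam(n); c=(np.array(P,float).reshape(-1,3)-e)@M; c=c*[1,-1,-1]
    return cv2.projectPoints(c.reshape(-1,1,3),np.zeros(3),np.zeros(3),K,d)[0].reshape(-1,2)
def save(n,f):
    im=snapshot(n); cv2.imwrite("pics/"+f,im[:,:,::-1]); return im
E
python3 - <<'E'
from h import *
for n in("top","side"):
    save(n,n+"0.png"); print(n,camera_params(n))
s=get_state(); print(s, r.grip_point_offset)
E
```

```text
pics
top {'camera_matrix': array([[414.17988556,   0.        , 285.20047883],
       [  0.        , 414.17988556, 213.43971688],
       [  0.        ,   0.        ,   1.        ]]), 'dist_coeffs': array([-0.06131866,  0.        ,  0.        ,  0.        ,  0.        ]), 'eye': array([0.52311957, 0.00292272, 1.04020425]), 'orientation': array([-0.03343558,  0.03782785,  0.70650884, -0.70590111])}
side {'camera_matrix': array([[404.48256313,   0.        , 279.39153756],
       [  0.        , 404.48256313, 212.64825183],
       [  0.        ,   0.        ,   1.        ]]), 'dist_coeffs': array([-0.02025276,  0.        ,  0.        ,  0.        ,  0.        ]), 'eye': array([ 0.27205254, -0.50729058,  0.64939512]), 'orientation': array([ 0.38717407, -0.1179998 , -0.26267375,  0.87588514])}
{'clock': 0.1, 'q': array([-1.11620068,  0.68988438, -0.19450475,  1.56617877,  0.1573304 ,
        0.90252858, -0.21506395]), 'qd': array([ 0.00090792, -0.00173605, -0.00065862, -0.00202185,  0.00032952,
       -0.00030248, -0.00039408]), 'joint_torque': array([-3.09897143e-03, -5.28495133e+01, -1.27170134e+00, -1.53835613e+01,
       -5.26461157e-02,  2.02034556e-03,  3.98344969e-05]), 'tool_pos': array([0.25513762, 0.56995797, 0.23801601]), 'eef_rot': array([ 0.59372984,  0.38413757, -0.38502749, -0.59302364]), 'contact_force': array([0.1604659 , 0.13364956, 0.62325673]), 'moment': array([-0.0052578 ,  0.03148059, -0.04466362]), 'opening': 1.0024926515111763} 0.0187
```

View pics/top0.png

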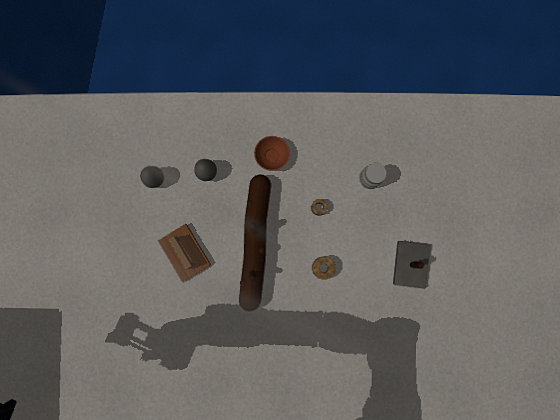

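View pics/side0.png

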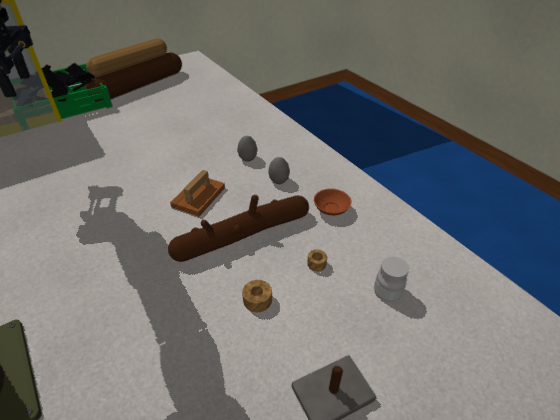

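The top view (image up is +x, right is -y) shows these positions:

| Thing | Pixel |
|---|---|
| Ledge | (186,252) |
| Log | (255,243) |
| Wide collar | (323,267) |
| Narrow collar | (320,207) |
| Base | (412,264) |
| Jar | (374,175) |
| Bowl | (271,153) |
| Eggs | (152,176), (205,170) |

The side view shows the same layout, with the taller log stub at (254,197).

```bash
cat > m.py <<'E'
from h import *
def blob(im,roi,f):
    x0,y0,x1,y1=roi; c=im[y0:y1,x0:x1]; hsv=cv2.cvtColor(c,cv2.COLOR_RGB2HSV).astype(int)
    m=f(hsv[...,0],hsv[...,1],hsv[...,2]).astype(np.uint8)
    k=max(cv2.findContours(m,cv2.RETR_EXTERNAL,cv2.CHAIN_APPROX_NONE)[0],key=cv2.contourArea).reshape(-1,2)+[x0,y0]
    return k
E
python3 - <<'E'
from m import *
im=cv2.imread("pics/top0.png")[:,:,::-1].copy(); sd=cv2.imread("pics/side0.png")[:,:,::-1].copy()
hs=cv2.cvtColor(im,cv2.COLOR_RGB2HSV)
for n,p in dict(slab=(404,255),post=(416,265),table=(360,300),shadow=(435,258),ledge=(175,235),bar=(184,248),cork=(314,264),log=(256,220)).items(): print(n,hs[p[1],p[0]])
cork=lambda h,s,v:(s>80)&(h>5)&(h<30)
for n,roi,rs,h in(("wide",(300,245,345,290),(235,272,280,318),.03),("narrow",(300,190,340,222),(300,242,335,278),.026)):
    k=blob(im,roi,cork); c,rad=cv2.minEnclosingCircle(k.astype(np.float32)); M=cv2.moments(k); g=(M['m10']/M['m00'],M['m01']/M['m00'])
    P=onplane("top",[g],h/2)[0]; q=blob(sd,rs,cork); M=cv2.moments(q); gs=(M['m10']/M['m00'],M['m01']/M['m00'])
    print(n,g,rad,"top",P.round(4),"side",onplane("side",[gs],h/2)[0].round(4),"dia",2*rad*1.03/414)
# crops enlarged
a=cv2.resize(im[225:305,380:460],None,fx=5,fy=5,interpolation=cv2.INTER_NEAREST)
b=cv2.resize(im[215:295,145:225],None,fx=5,fy=5,interpolation=cv2.INTER_NEAREST)
cv2.imwrite("pics/crop1.png",np.hstack([a,b])[:,:,::-1])
E
```

```text
slab [17 28 63]
post [  5 184  25]
table [ 18  20 126]
shadow [18 18 69]
ledge [ 11 135  89]
bar [ 12 129  73]
cork [ 17 134 103]
log [  9 136  43]
wide (323.34348785871964, 267.5611479028697) 11.637712478637695 top [ 0.4929 -0.0972  0.015 ] side [ 0.4938 -0.0982  0.015 ] dia 0.057907458227037814
narrow (318.7987072945522, 206.65558633425667) 8.136968612670898 top [ 0.644  -0.0875  0.013 ] side [ 0.6444 -0.0882  0.013 ] dia 0.04048829792778273
```

View pics/crop1.png

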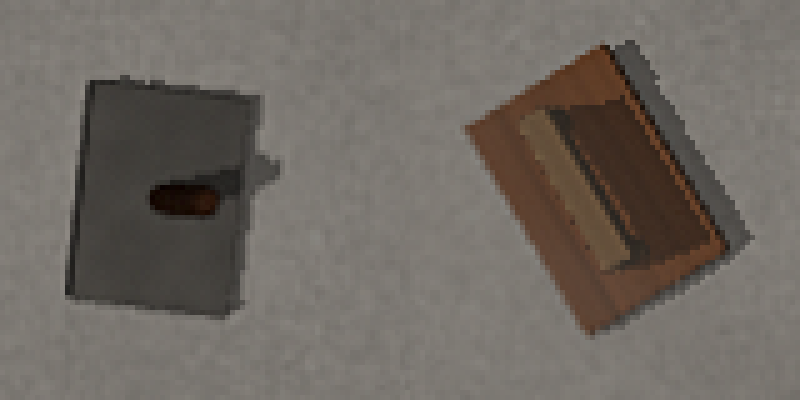

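Left crop: the slab's top face has corners at about (97,82), (260,97), (240,312) and (75,296) in crop pixels, with the post leaning right to its tip near (215,200). Right crop: the bar's top face has corners at about (520,118), (550,110), (635,262) and (603,270).

```bash
python3 - <<'E'
from m import *
im=cv2.imread("pics/top0.png")[:,:,::-1].copy(); sd=cv2.imread("pics/side0.png")[:,:,::-1].copy()
def ang(d): return np.degrees(np.arctan2(d[1],d[0]))
cen=lambda k:(cv2.moments(k)['m10']/cv2.moments(k)['m00'],cv2.moments(k)['m01']/cv2.moments(k)['m00'])
# slab
c=np.array([(97,82),(260,97),(240,312),(75,296)])/5+[380,225]-.4
W=onplane("top",c,.018); print("slab c",W.mean(0).round(4),"sides",np.linalg.norm(np.roll(W,-1,0)-W,axis=1).round(4),"ang",ang(W[1]-W[2]),ang(W[0]-W[3]), ang(W[0]-W[1])-90)
post=lambda h,s,v:(s>120)&(v<90)
k=blob(im,(395,245,435,290),post); print("post px",k[:,0].min(),k[:,0].max(),k[:,1].min(),k[:,1].max())
print("tip top",onplane("top",[(k[:,0].max()-2.2,k[k[:,0]>k[:,0].max()-3][:,1].mean())],.084).round(4), "mid",onplane("top",[cen(k)],.051).round(4))
k=blob(sd,(320,355,355,405),post); print("side post bbox",cv2.boundingRect(k),"mid",onplane("side",[cen(k)],.051).round(4))
# ledge
b=np.array([(520,118),(550,110),(635,262),(603,270)])/5+[145-80,215]-.4
W=onplane("top",b,.056); print("bar c",W.mean(0).round(4),"sides",np.linalg.norm(np.roll(W,-1,0)-W,axis=1).round(4),"ang",ang(W[0]-W[3]),ang(W[1]-W[2]))
l=np.array([(605,45),(728,247),(590,332),(468,127)])/5+[145-80,215]-.4
W=onplane("top",l,.016); print("board c",W.mean(0).round(4),np.linalg.norm(np.roll(W,-1,0)-W,axis=1).round(4),ang(W[0]-W[1]),ang(W[3]-W[2]))
for n,p,z in(("egg_a",(152,176),.04),("egg_b",(205,170),.04),("jar",(374,175),.04),("bowl",(271,153),.015),("logfar",(260,178),.03),("lognear",(250,307),.03)): print(n,onplane("top",[p],z)[0].round(3))
k=blob(sd,(230,180,275,222),post)
s=get_state(); M=R.from_quat(s["eef_rot"]).as_matrix(); print(M.round(3))
print("stub side tip",onplane("side",[(254,195)],.1).round(3))
E
```

```text
slab c [ 0.5011 -0.3199  0.018 ] sides [0.0823 0.1066 0.0826 0.1059] ang -7.19668774387017 -7.34827679388634 -5.402947838875178
post px 410 423 262 267
tip top [[ 0.4998 -0.3167  0.084 ]] mid [[ 0.5003 -0.3174  0.051 ]]
side post bbox (329, 366, 13, 28) mid [[ 0.5002 -0.3192  0.051 ]]
bar c [0.5296 0.2466 0.056 ] sides [0.0148 0.0833 0.0156 0.0828] ang 29.874327780582114 30.361410289599156
board c [0.5311 0.2463 0.016 ] [0.1178 0.0793 0.1186 0.0789] 32.251445924385976 32.0685290445589
egg_a [0.717 0.324 0.04 ]
egg_b [0.732 0.194 0.04 ]
jar [ 0.719 -0.222  0.04 ]
bowl [0.78  0.032 0.015]
logfar [0.713 0.059 0.03 ]
lognear [0.399 0.081 0.03 ]
[[ 0.408 -0.001 -0.913]
 [ 0.913 -0.002  0.408]
 [-0.002 -1.    -0.   ]]
stub side tip [[0.593 0.072 0.1  ]]
```

Request:
carry_out:
  offset:
    - [0.02, -0.05, 0]
    - [0.02, -0.05, 0]
    - [0.02, -0.05, 0]
    - [0.02, -0.05, 0]
    - [0.02, -0.05, 0]
    - [0.02, -0.05, 0]
    - [0.02, -0.05, 0]
    - [0.02, -0.05, 0]
  twist: [-8, -8, -8, -8, -8, -8, -8, -8]
  grip: 0.0881
  newtons: 15

```text
clock: 1.1
tool_pos: [0.4156, 0.1689, 0.2387]
eef_rot: [-0.707, -0.01, 0.01, 0.707]
contact_force: [0.7, 0.6, -0.2]
opening: 1.0
```

Request:
carry_out:
  offset:
    - [0.013, -0.0445, 0]
    - [0.013, -0.0445, 0]
    - [0.013, -0.0445, 0]
    - [0.013, -0.0445, 0]
    - [0.013, -0.0445, -0.03]
    - [0.013, -0.0445, -0.05]
    - [0, 0, -0.03]
    - [0, 0, 0]
  twist: [-1.6, 0, 0, 0, 0, 0, 0, 0]

```text
clock: 2.1
tool_pos: [0.4904, -0.0928, 0.1311]
eef_rot: [-0.707, 0.0, 0.003, 0.707]
contact_force: [-0.7, 0.2, -0.1]
opening: 0.996
```

```bash
python3 - <<'E'
from h import *
a=save("top","t1.png"); b=save("side","s1.png")
a=cv2.resize(a[190:310,260:400],None,fx=3,fy=3); b=cv2.resize(b[200:340,190:330],None,fx=2.57,fy=2.57)
b=b[:360]; cv2.imwrite("pics/c2.png",np.hstack([a,b])[:,:,::-1]); print(get_state()["tool_pos"])
E
```

```text
[ 0.49232697 -0.09219251  0.13336335]
```

View pics/c2.png

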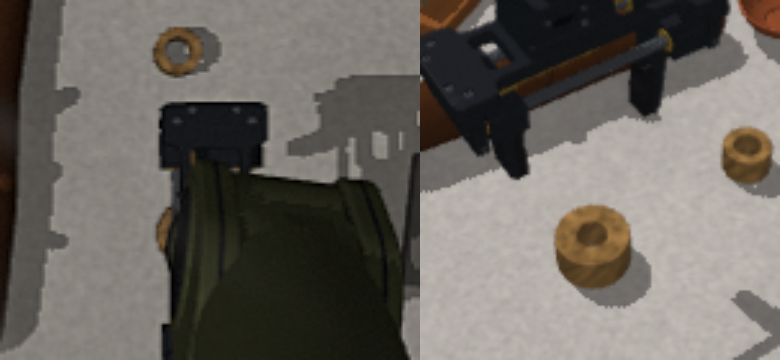

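The fingers straddle the wide collar along x. In the side view (right crop) the collar is centred near (592,245) and stands clear of both fingers.

Request:
carry_out:
  offset:
    - [0, -0.004, -0.03]
    - [0, 0, -0.03]
    - [0, 0, -0.03]
    - [0, 0, -0.028]
    - [0, 0, 0]
    - [0, 0, 0]
  twist: [0, 0, 0, 0, 0, 0]

```text
clock: 2.95
tool_pos: [0.4933, -0.0965, 0.0165]
eef_rot: [0.707, 0.003, -0.001, -0.707]
contact_force: [-0.4, 0.2, 0.1]
opening: 1.001
```

```bash
cat >> h.py <<'E'
def pose(n=5):
    T=[]
    for _ in range(n):
        snapshot("side"); s=get_state(); T.append(s["tool_pos"])
    T=np.array(T); M=R.from_quat(s["eef_rot"]).as_matrix()
    return T.mean(0).round(4),T.std(0).round(4),"jaw",np.degrees(np.arctan2(M[1,0],M[0,0])).round(1),s["contact_force"].round(1),round(s["opening"],3),round(s["clock"],2)
E
python3 -c "from h import *;print(*pose(3))"
```

```text
[ 0.4933 -0.0967  0.0165] [0.0001 0.     0.0001] jaw 0.3 [-0.2 -0.3  0.8] 0.997 3.1
```

Request:
carry_out:
  offset:
    - [0, -0.001, -0.004]
    - [0, 0, 0]
  twist: [0, 0]

```text
clock: 3.35
tool_pos: [0.4922, -0.0979, 0.0109]
eef_rot: [0.707, 0.002, -0.002, -0.707]
contact_force: [0.6, 0.3, 0.0]
opening: 1.0
```

Request:
carry_out:
  offset:
    - [0, 0, 0]
    - [0, 0, 0]
    - [0, 0, 0]
    - [0, 0, 0]
    - [0, 0, 0]
    - [0, 0, 0]
  twist: [0, 0, 0, 0, 0, 0]
  grip: 0.04
  newtons: 15

```text
clock: 4.1
tool_pos: [0.4922, -0.0978, 0.0109]
eef_rot: [-0.707, -0.002, 0.002, 0.707]
contact_force: [-0.5, 0.7, -0.2]
opening: 0.631
```

Request:
carry_out:
  offset:
    - [0, 0, 0.02]
    - [0, 0, 0.05]
    - [0, -0.03, 0.05]
    - [0.002, -0.05, 0]
    - [0.002, -0.05, 0]
    - [0.002, -0.05, 0]
    - [0.002, -0.0405, 0]
    - [0, 0, 0]
  twist: [0, 0, 0, 0, 0, 0, 0, 0]

```text
clock: 5.1
tool_pos: [0.4988, -0.323, 0.1308]
eef_rot: [0.708, -0.001, 0.0, -0.706]
contact_force: [-0.3, 1.2, -0.7]
opening: 0.633
```

```bash
python3 - <<'E'
from h import *
print(*pose(4))
b=save("side","s3.png")[:,:,:]; t=save("top","t3.png")
b=cv2.resize(b[280:420,270:420],None,fx=2.6,fy=2.6); t=cv2.resize(t[200:340,350:500],None,fx=2.6,fy=2.6)
cv2.imwrite("pics/c3.png",np.hstack([t,b])[:,:,::-1])
E
```

```text
[ 0.4998 -0.3176  0.1306] [0.0004 0.0014 0.    ] jaw 0.4 [0.1 0.3 0.2] 0.636 5.3
```

View pics/c3.png

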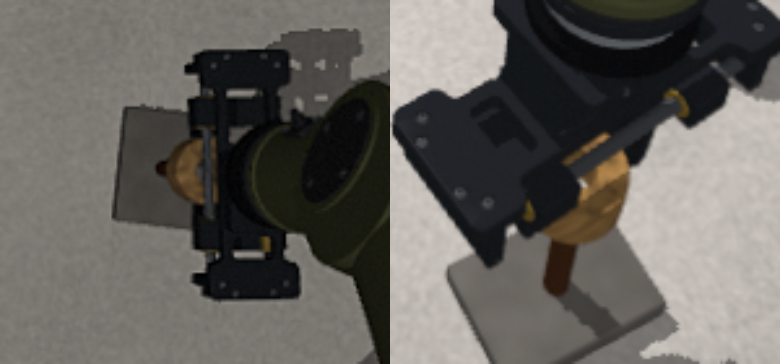

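The collar hangs over the post. In the side crop its lower edge is near (580,240), and the post rises beneath it to meet it, with its foot at (555,285). I'll fit the lower rim arc as a check.

```bash
cat >> m.py <<'E'
def circ(P):
    A=np.c_[2*P[:,:2],np.ones(len(P))]; s=np.linalg.lstsq(A,(P[:,:2]**2).sum(1),rcond=None)[0]; return s[:2],np.sqrt(s[2]+s[:2]@s[:2])
def circR(P,rad,x0):
    from scipy.optimize import least_squares
    f=lambda c:np.linalg.norm(P[:,:2]-c,axis=1)-rad
    o=least_squares(f,x0,loss='soft_l1',f_scale=.001); return o.x,np.abs(o.fun).mean()
E
python3 - <<'E'
from m import *
def run(f,name,z,rad,x0,roi):
    im=cv2.imread(f)[:,:,::-1].copy()
    k=blob(im,roi,lambda h,s,v:(s>90)&(h>11)&(h<28)&(v>60))
    P=onplane(name,k,z); v=P[:,:2]-x0; e=cam(name)[2][:2]-x0; e/=np.linalg.norm(e)
    sel=(np.abs(np.linalg.norm(v,axis=1)-rad)<.005)&(v@e>.3*rad)
    print(f,sel.sum(),circR(P[sel],rad,np.array(x0)))
run("pics/side0.png","side",0,.028,(.4925,-.0975),(235,272,280,318))
run("pics/s3.png","side",.12,.028,(.4998,-.3185),(325,325,370,380))
im=cv2.imread("pics/s3.png")[:,:,::-1].copy()
k=blob(im,(322,360,350,400),lambda h,s,v:(s>120)&(v<90)&(h<11)); b=cv2.boundingRect(k); print(b)
low=k[k[:,1]>b[1]+b[3]*.35]
for y in range(b[1]+5,b[1]+b[3]-4,3):
    r_=k[k[:,1]==y][:,0]; print(y,r_.min(),r_.max())
for z in(.018,.05,.08): print(z,proj("side",[(.499,-.318,z),(.5003,-.319,z)]).round(1).tolist())
E
```

```text
pics/side0.png 32 (array([ 0.494512  , -0.09455114]), np.float64(0.0009630438016587666))
pics/s3.png 28 (array([ 0.50142715, -0.31478576]), np.float64(0.0005447863336333553))
(333, 384, 2, 3)
0.018 [[332.0, 388.7], [333.0, 388.8]]
0.05 [[333.9, 379.4], [335.0, 379.5]]
0.08 [[335.9, 370.0], [337.0, 370.1]]
```

Request:
carry_out:
  offset:
    - [0, -0.0005, -0.02]
    - [0, 0, -0.02]
    - [0, 0, -0.008]
    - [0, 0, -0.008]
    - [0, 0, 0]
  twist: [0, 0, 0, 0, 0]

```text
clock: 6.02
tool_pos: [0.5002, -0.3185, 0.0747]
eef_rot: [-0.707, -0.002, 0.002, 0.707]
contact_force: [0.1, -0.4, -0.2]
opening: 0.634
```

Underside is at about 64 mm, already threaded with no force. I'll continue down.

Request:
carry_out:
  offset:
    - [0, 0, -0.012]
    - [0, 0, -0.012]
    - [0, 0, -0.01]
    - [0, 0, -0.006]
    - [0, 0, 0]
    - [0, 0, 0]
  twist: [0, 0, 0, 0, 0, 0]

```text
clock: 6.78
tool_pos: [0.5004, -0.3189, 0.0351]
eef_rot: [0.707, 0.002, -0.002, -0.707]
contact_force: [-0.7, -1.9, 0.6]
opening: 0.636
```

```bash
python3 -c "from h import *;print(*pose(2));save('side','s4.png')"
```

```text
[ 0.5004 -0.319   0.0353] [0. 0. 0.] jaw 0.3 [-0.4  0.4 -0.4] 0.634 6.88
```

Request:
carry_out:
  offset:
    - [0, 0, -0.005]
    - [0, 0, 0]
    - [0, 0, 0]
  twist: [0, 0, 0]

```text
clock: 7.3
tool_pos: [0.5002, -0.3188, 0.0298]
eef_rot: [-0.707, -0.002, 0.002, 0.707]
contact_force: [0.3, -0.3, -0.9]
opening: 0.636
```

Request:
carry_out:
  offset:
    - [0, 0, 0]
    - [0, 0, 0]
    - [0, 0, 0]
    - [0, 0, 0]
    - [0, 0, 0]
  twist: [0, 0, 0, 0, 0]
  grip: 0.085

```text
clock: 7.92
tool_pos: [0.5002, -0.3188, 0.0299]
eef_rot: [-0.707, -0.002, 0.002, 0.707]
contact_force: [0.3, 0.1, -0.2]
opening: 0.965
```

Request:
carry_out:
  offset:
    - [0, 0, 0.03]
    - [0, 0, 0.05]
    - [0, 0, 0.05]
    - [0.012, 0.03, 0.02]
    - [0.022, 0.05, 0]
    - [0.022, 0.05, 0]
    - [0.022, 0.05, 0]
    - [0.022, 0.05, 0]
  twist: [0, 0, 0, 0, 0, 0, 0, 0]

```text
clock: 8.93
tool_pos: [0.6007, -0.0872, 0.18]
eef_rot: [0.707, 0.002, -0.002, -0.707]
contact_force: [1.2, -0.2, 0.2]
opening: 0.968
```

```bash
python3 - <<'E'
from m import *
print(*pose(3))
sd=save("side","s5.png"); im=save("top","t5.png")
a=cv2.resize(im[225:305,380:460],None,fx=4,fy=4); b=cv2.resize(sd[320:420,290:390],None,fx=3.2,fy=3.2)
cv2.imwrite("pics/c5.png",np.hstack([a,b])[:,:,::-1])
cork=lambda h,s,v:(s>80)&(h>12)&(h<30)
k=blob(im,(395,240,440,290),cork);M=cv2.moments(cv2.convexHull(k));print("top",onplane("top",[(M['m10']/M['m00'],M['m01']/M['m00'])],.033))
k=blob(sd,(300,340,370,419),cork);M=cv2.moments(cv2.convexHull(k));print("side",onplane("side",[(M['m10']/M['m00'],M['m01']/M['m00'])],.033))
E
```

```text
[ 0.6029 -0.0795  0.1799] [0.0012 0.0033 0.0001] jaw 0.7 [-0.2  0.  -0.3] 0.965 9.07
top [[ 0.50057912 -0.31972262  0.033     ]]
side [[ 0.50094352 -0.31957194  0.033     ]]
```

View pics/c5.png

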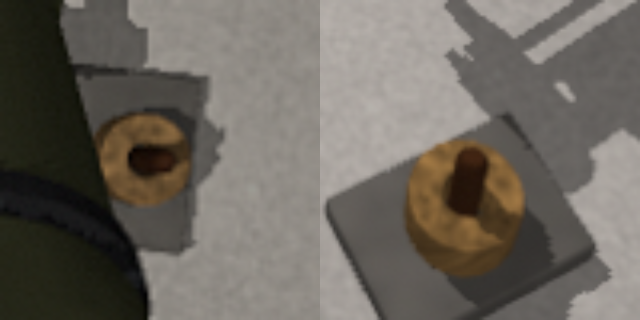

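The wide collar lies flat on the slab with the post through it: top view at (145,158), side view at (465,205).

Request:
carry_out:
  offset:
    - [0.02, 0, -0.04]
    - [0.023, 0, -0.04]
    - [0, 0, -0.03]
    - [0, 0, 0]
    - [0, 0, 0]
    - [0, 0, 0]
  twist: [0, 0, 0, 0, 0, 0]

```text
clock: 9.93
tool_pos: [0.644, -0.0896, 0.0717]
eef_rot: [0.707, 0.002, -0.001, -0.707]
contact_force: [0.1, 0.2, 0.3]
opening: 0.968
```

```bash
python3 -c "from h import *;print(*pose(3));save('side','s6.png')"
```

```text
[ 0.6439 -0.0891  0.0714] [0.0001 0.0001 0.0002] jaw 0.3 [ 0.3 -0.  -0.2] 0.961 10.07
```

Request:
carry_out:
  offset:
    - [0, 0.001, -0.03]
    - [0, 0, -0.02]
    - [0, 0, -0.0115]
    - [0, 0, 0]
    - [0, 0, 0]
  twist: [0, 0, 0, 0, 0]

```text
clock: 10.75
tool_pos: [0.6438, -0.0879, 0.009]
eef_rot: [0.707, 0.002, -0.001, -0.707]
contact_force: [0.3, -1.4, 0.7]
opening: 0.964
```

Request:
carry_out:
  offset:
    - [0, 0, 0]
    - [0, 0, 0]
    - [0, 0, 0]
    - [0, 0, 0]
    - [0, 0, 0]
    - [0, 0, 0]
    - [0, 0, 0]
  twist: [0, 0, 0, 0, 0, 0, 0]
  grip: 0.025

```text
clock: 11.62
tool_pos: [0.6432, -0.0878, 0.0084]
eef_rot: [-0.707, -0.002, 0.002, 0.707]
contact_force: [0.6, 0.7, 0.6]
opening: 0.439
```

Request:
carry_out:
  offset:
    - [0, 0, 0.03]
    - [0, 0, 0.05]
    - [-0.023, -0.03, 0.04]
    - [-0.03, -0.05, 0]
    - [-0.03, -0.05, 0]
    - [-0.03, -0.05, 0]
    - [-0.03, -0.0505, 0]
    - [0, 0, 0]
  twist: [0, 0, 0, 0, 0, 0, 0, 0]

```text
clock: 12.62
tool_pos: [0.4954, -0.3252, 0.1284]
eef_rot: [0.709, -0.003, 0.001, -0.706]
contact_force: [-0.2, 0.5, -0.7]
opening: 0.442
```

```bash
python3 - <<'E'
from m import *
snapshot("side"); print(*pose(4))
b=save("side","s7.png"); t=save("top","t7.png")
b=cv2.resize(b[280:420,270:420],None,fx=2.6,fy=2.6); t=cv2.resize(t[200:340,350:500],None,fx=2.6,fy=2.6)
cv2.imwrite("pics/c7.png",np.hstack([t,b])[:,:,::-1])
def run(f,name,z,rad,x0,roi):
    im=cv2.imread(f)[:,:,::-1].copy()
    k=blob(im,roi,lambda h,s,v:(s>90)&(h>11)&(h<28)&(v>60))
    P=onplane(name,k,z); v=P[:,:2]-x0; e=cam(name)[2][:2]-x0; e/=np.linalg.norm(e)
    sel=(np.abs(np.linalg.norm(v,axis=1)-rad)<.005)&(v@e>.3*rad)
    print(f,sel.sum(),circR(P[sel],rad,np.array(x0)))
run("pics/side0.png","side",0,.02,(.6435,-.0875),(300,242,335,278))
run("pics/s7.png","side",.12,.02,(.4998,-.3185),(325,325,370,371))
E
```

```text
[ 0.5009 -0.3172  0.1284] [0.0006 0.0009 0.    ] jaw 0.5 [ 0.6 -0.  -0.2] 0.438 12.88
pics/side0.png 16 (array([ 0.64653676, -0.08525675]), np.float64(0.0005318183557659819))
pics/s7.png 35 (array([ 0.49845662, -0.31655807]), np.float64(0.0020236251873409178))
```

View pics/c7.png

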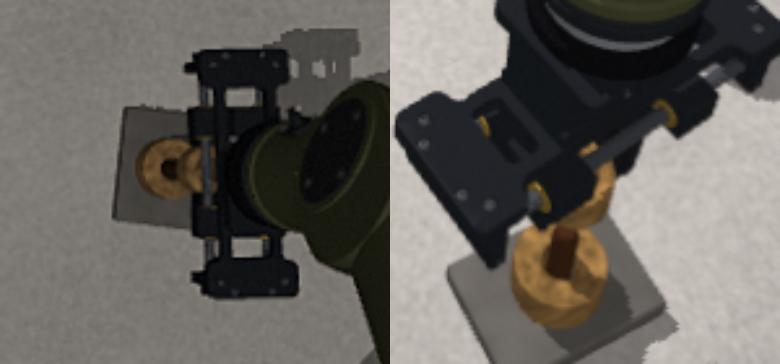

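The narrow collar hangs above the post in both views, with its lower edge at (590,220) and the post at (563,250) in the side crop. I'll lower it gently.

Request:
carry_out:
  offset:
    - [0, 0, -0.02]
    - [0, 0, -0.016]
    - [0, 0, -0.006]
    - [0, 0, -0.006]
    - [0, 0, 0]
    - [0, 0, 0]
  twist: [0, 0, 0, 0, 0, 0]

```text
clock: 13.72
tool_pos: [0.5005, -0.3185, 0.0808]
eef_rot: [0.707, 0.002, -0.002, -0.707]
contact_force: [-0.1, 0.4, 0.6]
opening: 0.441
```

Request:
carry_out:
  offset:
    - [0, 0, -0.008]
    - [0, 0, -0.008]
    - [0, 0, -0.005]
    - [0, 0, -0.002]
    - [0, 0, 0]
  twist: [0, 0, 0, 0, 0]

```text
clock: 14.35
tool_pos: [0.5001, -0.3182, 0.0572]
eef_rot: [-0.707, -0.002, 0.002, 0.707]
contact_force: [-0.1, 0.1, -0.4]
opening: 0.441
```

Request:
carry_out:
  offset:
    - [0, 0, 0]
    - [0, 0, 0]
    - [0, 0, 0]
    - [0, 0, 0]
    - [0, 0, 0]
    - [0, 0, 0]
  twist: [0, 0, 0, 0, 0, 0]
  grip: 0.0881

```text
clock: 15.1
tool_pos: [0.5002, -0.3183, 0.0574]
eef_rot: [-0.707, -0.002, 0.002, 0.707]
contact_force: [0.6, 0.3, 0.5]
opening: 1.0
```

Request:
carry_out:
  offset:
    - [0, 0, 0.03]
    - [0, 0, 0.05]
    - [0, 0.02, 0.045]
    - [0.005, 0.05, 0.02]
    - [0.005, 0.05, 0]
    - [0.005, 0.05, 0]
    - [0.005, 0.05, 0]
    - [0.003, 0.05, 0]
  twist: [0, 0, 0, -8, -8, -8, -8, -8]

```text
clock: 16.1
tool_pos: [0.5234, -0.0465, 0.2026]
eef_rot: [-0.664, 0.241, -0.242, 0.665]
contact_force: [-0.1, 0.3, -0.5]
opening: 1.0
```

Request:
carry_out:
  offset:
    - [0.003, 0.05, 0]
    - [0.003, 0.05, 0]
    - [0, 0.05, 0]
    - [0, 0.05, 0]
    - [0, 0.05, 0]
    - [0, 0.045, 0]
    - [0, 0, 0]
    - [0, 0, 0]
  twist: [-8, -8, -2.8, 0, 0, 0, 0, 0]

```text
clock: 17.1
tool_pos: [0.5291, 0.2459, 0.2023]
eef_rot: [0.617, -0.346, 0.346, -0.617]
contact_force: [0.5, -0.6, 0.1]
opening: 0.997
```

```bash
python3 - <<'E'
from m import *
snapshot("side"); print(*pose(3))
sd=save("side","s8.png"); t=save("top","t8.png")
a=cv2.resize(sd[300:420,280:400],None,fx=3,fy=3); b=cv2.resize(sd[90:250,140:300],None,fx=2.25,fy=2.25)
cv2.imwrite("pics/c8.png",np.hstack([a,b])[:,:,::-1])
E
```

```text
[0.5295 0.2449 0.2026] [0.     0.0001 0.    ] jaw -58.6 [ 0.6 -0.2  0.6] 1.0 17.3
```

View pics/c8.png

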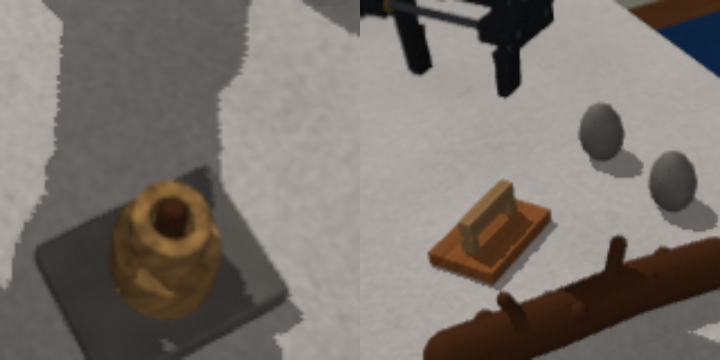

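Both collars are stacked, with the post sticking out at (172,213) in the left crop. The open fingers hang above the ledge, whose bar is at (490,215) in the right crop.

Request:
carry_out:
  offset:
    - [0, 0.001, -0.05]
    - [0, 0, -0.05]
    - [0, 0, -0.04]
    - [0, 0, -0.02]
    - [0, 0, -0.014]
    - [0, 0, 0]
    - [0, 0, 0]
  twist: [0, 0, 0, 0, 0, 0, 0]

```text
clock: 18.27
tool_pos: [0.5299, 0.2478, 0.0293]
eef_rot: [-0.616, 0.345, -0.346, 0.617]
contact_force: [0.2, -0.3, 0.2]
opening: 0.996
```

Request:
carry_out:
  offset:
    - [0, 0, 0]
    - [0, 0, 0]
    - [0, 0, 0]
    - [0, 0, 0]
    - [0, 0, 0]
    - [0, 0, 0]
    - [0, 0, 0]
    - [0, 0, 0]
  twist: [0, 0, 0, 0, 0, 0, 0, 0]
  grip: 0.0
  newtons: 40

```text
clock: 19.27
tool_pos: [0.5294, 0.2475, 0.0284]
eef_rot: [0.617, -0.345, 0.346, -0.617]
contact_force: [-0.1, -0.1, 0.1]
opening: 0.174
```

```bash
python3 -c "from h import *;print(*pose(2))"
```

```text
[0.5293 0.2475 0.0284] [0. 0. 0.] jaw -58.5 [ 0.6 -0.7 -0. ] 0.174 19.38
```

Request:
carry_out:
  offset:
    - [0, 0, 0.01]
    - [0, 0, 0.025]
    - [0, 0, 0.035]
    - [0, 0, 0.035]
    - [0, 0, 0.035]
    - [0, 0, 0.03]
    - [0, 0, 0.01]
    - [0, 0, 0]
  twist: [0, 0, 0, 0, 0, 0, 0, 0]

```text
clock: 20.38
tool_pos: [0.529, 0.2479, 0.2085]
eef_rot: [-0.617, 0.346, -0.345, 0.617]
contact_force: [-0.6, -0.2, -1.6]
opening: 0.178
```

```bash
python3 - <<'E'
from m import *
print(*pose(2)); sd=save("side","s9.png"); t=save("top","t9.png")
a=cv2.resize(sd[60:260,120:320],None,fx=2,fy=2);b=cv2.resize(t[160:320,130:290],None,fx=2.5,fy=2.5)
cv2.imwrite("pics/c9.png",np.hstack([a,b])[:,:,::-1])
E
```

```text
[0.5284 0.2476 0.2075] [0.0001 0.0001 0.0002] jaw -58.5 [-0.2 -0.4 -2.2] 0.181 20.48
```

View pics/c9.png

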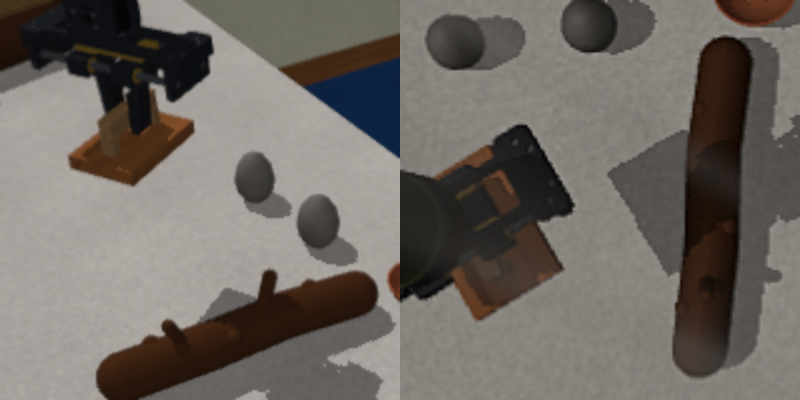

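The ledge is lifted and hangs level in the fingers, clear of the table: side at (130,150), top at (505,235).

Request:
carry_out:
  offset:
    - [0, -0.02, 0]
    - [-0.002, -0.04, 0]
    - [-0.002, -0.045, 0]
    - [-0.002, -0.045, 0]
    - [-0.002, -0.045, 0]
    - [-0.002, -0.045, 0]
    - [-0.002, -0.045, 0]
    - [-0.002, -0.045, 0]
  twist: [0, 0, 0, 0, 0, 0, 0, -4]

```text
clock: 21.58
tool_pos: [0.514, -0.0854, 0.2083]
eef_rot: [0.604, -0.368, 0.368, -0.604]
contact_force: [0.3, 0.6, -2.8]
opening: 0.178
```

Request:
carry_out:
  offset:
    - [-0.002, -0.045, 0]
    - [-0.002, -0.045, 0]
    - [-0.002, -0.045, 0]
    - [-0.002, -0.04, 0]
    - [-0.003, -0.035, 0]
    - [-0.003, -0.026, 0]
    - [0, 0, 0]
    - [0, 0, 0]
  twist: [-7, -7, -7, -7, -6, 0, 0, 0]

```text
clock: 22.58
tool_pos: [0.5006, -0.3174, 0.208]
eef_rot: [-0.471, 0.528, -0.527, 0.471]
contact_force: [1.5, -0.2, -2.0]
opening: 0.179
```

```bash
python3 - <<'E'
from m import *
snapshot("side"); print(*pose(3)); sd=save("side","s10.png"); t=save("top","t10.png")
a=cv2.resize(sd[220:420,240:440],None,fx=2,fy=2);b=cv2.resize(t[190:350,340:500],None,fx=2.5,fy=2.5)
cv2.imwrite("pics/c10.png",np.hstack([a,b])[:,:,::-1])
E
```

```text
[ 0.5014 -0.3168  0.2082] [0.0001 0.0001 0.0001] jaw -96.4 [-0.4 -0.4 -0.6] 0.173 22.77
```

View pics/c10.png

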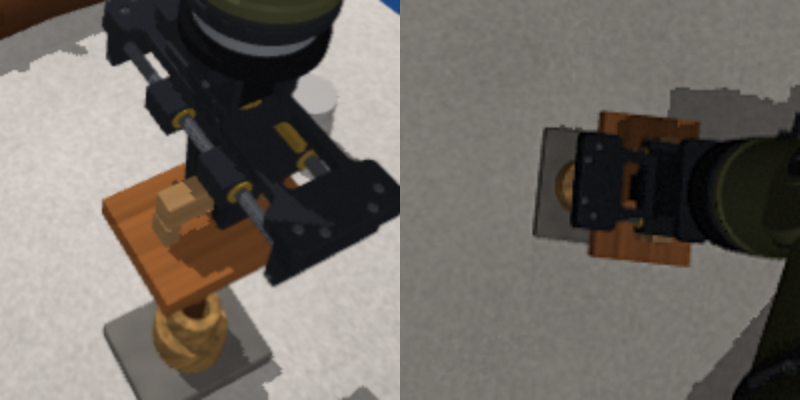

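The ledge is over the base with its edges parallel to the slab's: in the top view its corners are at (600,112), (700,122), (690,265) and (590,255). I'll descend and then check the corners.

Request:
carry_out:
  offset:
    - [-0.001, -0.0015, -0.015]
    - [0, 0, -0.025]
    - [0, 0, -0.022]
    - [0, 0, -0.012]
    - [0, 0, -0.008]
    - [0, 0, 0]
    - [0, 0, 0]
    - [0, 0, 0]
  twist: [0, 0, 0, 0, 0, 0, 0, 0]

```text
clock: 23.88
tool_pos: [0.5006, -0.3201, 0.1271]
eef_rot: [0.471, -0.527, 0.528, -0.471]
contact_force: [-1.3, 0.9, -1.2]
opening: 0.179
```

```bash
python3 - <<'E'
from m import *
snapshot("side"); print(*pose(3)); sd=save("side","s11.png"); t=save("top","t11.png")
a=cv2.resize(sd[280:420,260:400],None,fx=4,fy=4)[:400];b=cv2.resize(t[225:305,370:450],None,fx=5,fy=5,interpolation=cv2.INTER_NEAREST)
a=cv2.resize(sd[290:420,260:390],(400,400))
cv2.imwrite("pics/c11.png",np.hstack([b,a])[:,:,::-1])
E
```

```text
[ 0.5004 -0.3199  0.1268] [0.0001 0.     0.0001] jaw -96.5 [ 0.6  0.  -1.6] 0.178 24.07
```

View pics/c11.png

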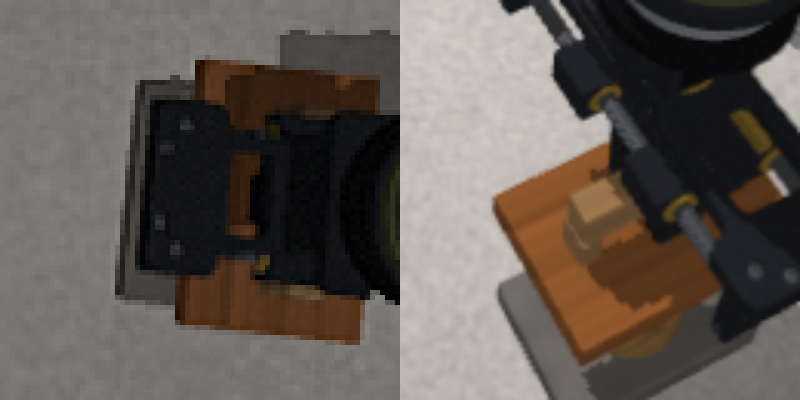

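```bash
python3 - <<'E'
from m import *
f=lambda p,z:onplane("top",np.array(p)/5+[370,225]-.4,z)
L=f([(197,60),(178,322)],.0984); Q=f([(380,78),(362,345)],.1144)
W=np.r_[L,Q][:,:2]; print(W.round(4),W.mean(0).round(4),"len",np.linalg.norm(W[0]-W[1]),np.linalg.norm(W[2]-W[3]),"wid",np.linalg.norm(W[0]-W[2]),np.linalg.norm(W[1]-W[3]))
for a,b in((0,1),(2,3)): d=W[a]-W[b]; print(np.degrees(np.arctan2(d[1],d[0])))
d=W[0]-W[2];print(np.degrees(np.arctan2(d[1],d[0]))-90)
# side view corners
g=lambda p,z:onplane("side",(np.array(p)-[400,0])*130/400+[260,290]-.3,z)
S=g([(495,197)],.1144)[0],g([(582,352)],.1144)[0]; print("side left pair",np.round(S,4),"mid top-left pair for comparison")
# base slab bottom-left corner vs first picture: expected ledge corners if centred on (.4997,-.3183), -6.8deg
c,s=np.cos(np.radians(-6.8)),np.sin(np.radians(-6.8))
for sx,sy in((1,1),(-1,1),(1,-1),(-1,-1)): print((.4997+c*sx*.06-s*sy*.04).round(4),(-.3183+s*sx*.06+c*sy*.04).round(4))
E
```

```text
[[ 0.5649 -0.2864]
 [ 0.4463 -0.2745]
 [ 0.5558 -0.3652]
 [ 0.4366 -0.3529]] [ 0.5009 -0.3198] len 0.11925072074735599 0.11981719982038487 wid 0.07928714235672656 0.07898448744140081
-5.735266389157775
-5.8851024560561385
-6.604181369218921
side left pair [[ 0.4469 -0.2749  0.1144]
 [ 0.4374 -0.3533  0.1144]] mid top-left pair for comparison
0.564 -0.2857
0.4449 -0.2715
0.5545 -0.3651
0.4354 -0.3509
```

Camera centre of the ledge is (0.5009, -0.3198) against a post at about (0.500, -0.3184), and the angles agree within 1-2°. I'll make a small trim.

Request:
carry_out:
  offset:
    - [-0.0005, 0.0013, -0.002]
    - [0, 0, 0]
    - [0, 0, 0]
    - [0, 0, 0]
    - [0, 0, 0]
    - [0, 0, 0]
    - [0, 0, 0]
    - [0, 0, 0]
  twist: [0, 0, 0, 0, 0, 0, 0, 0]

```text
clock: 25.18
tool_pos: [0.4997, -0.3185, 0.1244]
eef_rot: [0.471, -0.528, 0.528, -0.471]
contact_force: [0.4, -0.1, -1.5]
opening: 0.179
```

```bash
python3 - <<'E'
from m import *
print(*pose(3)); M=R.from_quat(get_state()["eef_rot"]).as_matrix(); print("tilt",np.degrees(np.arccos(-M[2,1])))
print(job.finish_job())
E
```

```text
[ 0.4997 -0.3185  0.1244] [0. 0. 0.] jaw -96.5 [ 0.2 -0.3 -0.9] 0.173 25.32
tilt 0.007085632661357145
the job is handed in; nothing more can be done
None
```

I threaded the wide collar and then the narrow one down the post and let both go. I then carried the ledge by its bar over the log and handed the job in at about 25 s, still holding it above the post. No verdict was reported.

**Last checks**
- **Collars:** the pictures after each release show both stacked flat on the post. I felt no resistance while lowering either one.
- **Ledge position:** the tool stands at (0.4997, -0.3185), with the post measured at about (0.500, -0.3184). The underside is about 12 mm above the post tip.
- **Ledge attitude:** the tool's tilt is about 0.007°. The ledge was about 1° off parallel with the base.
- **Grip:** the fingers hold at about 15 mm on the 16 mm bar. The vertical force was only 1–3 N while holding, with no sign of contact with anything else.
- **Log and bystanders:** the planned path kept clear of the log, the eggs, the jar and the bowl, and nothing felt like a touch. I did not re-measure the bystanders at the end.

**Disagreements**
- The two cameras differ by up to 2 mm on the post, and the slab's angle read between -5.4° and -7.3° depending on the edge used. Both are well inside the limits.
- The narrow collar's gripped width read 38.7 mm rather than 40 mm; it went home without trouble.
- One rim fit, for the narrow collar held over the post, was unusable because it merged with the wide collar. I relied on the tool position there.

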